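Weighing out the tack tins

ROBOT

A 6-joint arm with a two-finger parallel gripper is mounted at the origin on the work surface. World frame = base frame: x ahead of the robot, y to its left, z up, the work surface at z = 0. Lengths are in mm, angles in rad, forces in N, time in s.
With the tool pointing down it reaches from about 350 to 875 mm from the base axis. Payload 4.2 kg.
Tool frame: the origin (TCP) lies between the finger pads; the fingertips stand 17 mm ahead of it and the grasp point (between the pads) lies 2 mm behind it; z points along the fingers, y is the line along which they close (so a half turn about z gives the same grasp; the last joint's range is limited). The gripper opens to 85 mm and grips with 20 to 120 N. Pads are 22 mm wide; open, the fingers measure 114 mm over their backs; the gripper's body (76 mm by 85 mm) begins 54 mm behind the grasp point. The pads swing forward as they close: fully open they stand 13 mm farther back than shut.
Start: joints at [-0.842, 0.385, 0.008, 0, -1.194, -0.259], TCP at [282.954, -557.258, 248.312] pointing down, gripper open.
Joint ranges: [-3.14, 3.14], [-1.21, 2.06], [-1.07, 1.41], [-3.16, 2.05], [-2.99, -0.16], [-3.1, 3.1]. Speed limits (rad/s): [2.79, 2.79, 3.14, 3.14, 3.14, 3.14].

INTERFACE

Orientations are given as a unit quaternion [x, y, z, w].
In Python, from bench import arm gives the robot as it stands.
- The arm moves only by the shell command python3 jog.py FILE [OPENING], which reads ROWS from the file FILE. ROWS is 1 to 10 rows, one to a line, with the numbers parted by commas; each row has 6 numbers: dx, dy, dz in mm, then a rotation vector rx, ry, rz in rad; each row is the pose to reach, as a shift and turn from the pose commanded when the command began, along the tool's axes at that moment; what a row does not reach only later rows make up. A row lasts 1/10 s, in which the tool goes at most 50 mm and 0.15 rad, less where a joint would pass 70% of its speed; a pose out of reach is approached as far as the arm can. OPENING is the finger opening in mm, set as the command begins (- or left out keeps the last). The fingers move at their own pace and stop on an object; the grip force is fixed at half the most. Time passes only in rows, so rows that do not move let the fingers close. It prints the time, the measured TCP pose, the force, the opening and the grip force at its end. Input that does not fit is refused with a message, and nothing moves.
- arm.read_state(): the state, without advancing time (a new reading comes with each control period).
- arm.get_image(name): name is "side" or "top" or "wrist"; returns the picture (480x640x3 uint8, blue, green, red); there is no depth.
- arm.get_calibration(name): a dict with "K" (3x3 intrinsics, pixels), "rvec" (rotation vector, rad) and "tvec" (3), from world to camera coordinates, as OpenCV has them. Camera axes: x right, y down, z forward; pixel columns grow to the right and rows downward; lengths in mm; the calibration is good to about 2 mm. A picture is of the moment at which its call begins: read the wrist's pose just before it. get_calibration takes no time and is no camera call; for the wrist camera it gives the pose at the moment of the call.
- arm.job_done(): hands the job in; it is judged then, once.
The state is a dict: "clock": time; "joints": joint angles; "joint_vel": joint speeds; "joint_efforts": joint torques, N m; "position": TCP position; "ee_rot": TCP orientation; "contact_force": force on the tool from outside, world axes, zero at the start; "wrist_torque": the same for the moment, N m; "gripper_width": finger opening in mm; "grasp_force": force on a finger pad.
Only numpy, scipy, OpenCV 4.12 (cv2) and the standard library are available. Lean on these libraries where they do the work, as an engineer would, in place of code of your own. Each camera call takes 0.05 s, during which the arm holds its last target. There are 200 camera calls.

TASK

Weigh the closed black tins (two or three of them) together on the balance by the door: set every tin on the left-hand goods pan and as many of the iron weights on the right-hand pan as make the beam level, leaving the spare weights on the shelf. When all is loaded, draw the black brake slide at the front of the balance out to its white mark, keep it there two seconds while the beam proves level, then let it go fully home. Leave the loads on the pans, and leave the other things on the shelf where they are.

Things in the scene. Friction and masses are not known exactly. Their poses are not given: they have to be found in the camera images.
- balance: grey two-pan balance, fixed. Origin: on the shelf under the middle of the beam; x points away from the robot, y (robot's left) to the goods pan. Base 360 mm along y; in the middle a housing 60 mm wide, 95 mm high, from x = -30 to +90 mm, with a pointer inside a steel arch 170 mm high at x = 50 mm (within 27 mm of the middle in y)
- goods_pan (a point): middle of the floor of the goods pan (the left one, +y side of the balance, 130 mm from its middle), about 85 mm above the shelf; axes as the balance's. Steel tray, inside 222 (x) x 112 (y) mm, flat, with a rim 6 mm high. It stays horizontal as it rises and sinks
- weight_pan (a point): middle of the floor of the weight pan (the right one, -y side), otherwise as the goods pan
- pan_l (a joint): how far the goods pan stands below level, m: positive = goods too heavy, negative = weights too heavy; the weight pan moves as much the other way and the pointer leans. About 10 mm for each iron weight out of balance, but with the brake slide home the brake allows only 5 to 7 mm each way; drawn to the mark, about 20 mm each way
- brake (a joint): how far the brake slide is drawn out, m: 0 = home, 0.050 = tab over the mark, 0.065 = end stop. A spring pulls it home: 6 N at home, 11 N at the mark
- brake_tab (a point): middle of the top edge of the brake slide's black upright tab, in front of the housing: 14 mm thick (balance's x), 36 mm wide, 52 mm high, top 80 mm above the shelf. Drawn towards the robot along the balance's -x. Pinch from above across its thickness, fingertips 42 mm or more above the shelf (its 8 mm rod is below; 38 mm free behind the tab at home)
- brake_mark (a point): the mark: a white line across the tongue under the slide; the middle of the tab stands over it when drawn out 50 mm
- flat_tin_1: closed black tin of shoe tacks, a flat box 70 (x) x 52 (y) x 36 mm high with a thin bright band under its lid; may be absent. Origin: centre of its underside, z up. Its weight is not told: a small whole number of the iron weights, to within 2 percent
- flat_tin_2: as flat_tin_1
- tall_tin: closed black tin of shoe tacks, upright box 52 x 52 mm, 70 mm high, with a thin bright band under its lid; may be absent. Origin: centre of its underside, z up. Weight not told, as for the flat tins
- weight_1: one of five equal cast-iron weights, 0.25 kg: square foot 32 x 32 mm, 28 mm high, a thin neck (12 mm) above it and a round knob 18 mm in diameter from 40 to 60 mm above the underside. Origin: centre of its underside, z up. Can be picked by the knob from above
- weight_2: as weight_1
- weight_3: as weight_1
- weight_4: as weight_1
- weight_5: as weight_1
- dauber: bystander, not part of the job: red plastic dauber lying on its side, 105 mm long
- door_wedge: bystander, not part of the job: wooden door wedge, 75 x 40 x 24 mm
- shoehorn: bystander, not part of the job: flat stainless shoehorn, 180 mm
- shoe_tree: bystander, not part of the job: cedar shoe tree, 215 mm
- shoe_brush: bystander, not part of the job: shoe brush, 160 x 50 x 46 mm
- padlock: bystander, not part of the job: brass padlock, 50 mm wide

How it is judged:
By the outcome, as a careful person would: the job done as asked, in the order asked, and still so for the second after the job is handed in, with the robot touching nothing.
Of flat_tin_1, flat_tin_2, tall_tin only 2 to 3 are there at a start; the rules pass over those that are not, and their reading is None.
At some moment in a run one of flat_tin_1, flat_tin_2, tall_tin, weight_1, weight_2, weight_3, weight_4, weight_5 may be knocked a few centimetres aside while the robot is not near it.
Once in a run the grip may slacken for a moment while it holds something.
It also fails if it takes over 210 s, if anything falls off the work surface, if the arm or the gripper's body presses on something with over 40 N, if the wrist force passes 120 N, or if a joint passes its speed limit or range.

## Working session

There is one attempt and no reset: what is moved stays moved. The work goes in short steps, Python scripts to look and compute and a shell command to move; the robot and the scene stay as the last step left them, time stands still between calls to the robot, and variables do not carry over. Pictures are saved under pics/ and viewed, at most 14 in all, crops included, and the job is handed in when it is done.

```bash
ls; mkdir -p pics
python3 - <<'E'
from bench import arm
import cv2
for n in("top","side"):
    cv2.imwrite(f"pics/{n}0.png",arm.get_image(n))
    print(n,arm.get_calibration(n))
s=arm.read_state();print(s)
E
```

```text
bench.py
jog.py
pics
top {'K': array([[515.49290153,   0.        , 326.11645594],
       [  0.        , 515.49290153, 233.21941692],
       [  0.        ,   0.        ,   1.        ]]), 'rvec': array([ 2.15635472, -2.13639754,  0.13462805]), 'tvec': array([  12.55097186,  523.23854042, 1156.06903846])}
side {'K': array([[443.45001995,   0.        , 323.29441048],
       [  0.        , 443.45001995, 244.80339841],
       [  0.        ,   0.        ,   1.        ]]), 'rvec': array([ 0.47253222, -2.50407155,  1.45811344]), 'tvec': array([487.88237258, 149.38311436, 985.6269488 ])}
{'clock': 0.1, 'joints': array([-8.42421506e-01,  3.85488393e-01,  6.76227548e-03, -4.27344114e-04,
       -1.19403283e+00, -2.58635488e-01]), 'joint_vel': array([-0.00146271, -0.00232213,  0.00423684,  0.00123968,  0.00029157,
        0.00189393]), 'joint_efforts': array([-5.57414623e-04, -3.93321562e+01,  1.88929009e+01,  4.19794187e+00,
       -2.57846725e-03, -2.77926162e-06]), 'position': array([ 282.71727353, -556.84511368,  247.32673655]), 'ee_rot': array([-2.32639471e-01,  9.72562530e-01,  9.58303656e-04, -2.89953454e-04]), 'contact_force': array([-0.39798851,  0.19715164, -0.30803979]), 'wrist_torque': array([-0.01591453,  0.01564886, -0.02178144]), 'grasp_force': 0.0, 'gripper_width': 85.57904445705361}
```
View pics/top0.png

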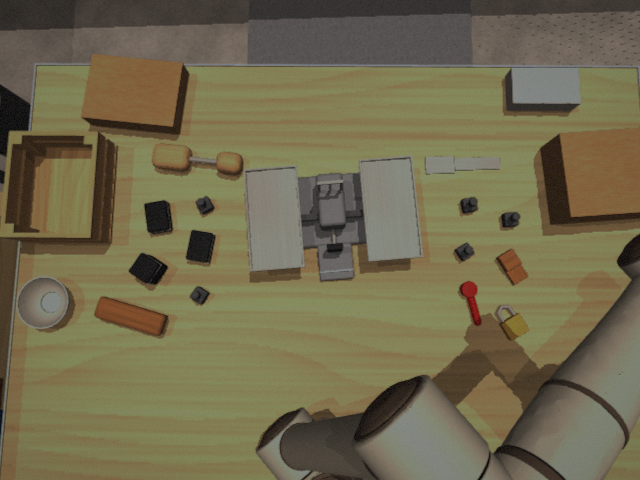

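View pics/side0.png

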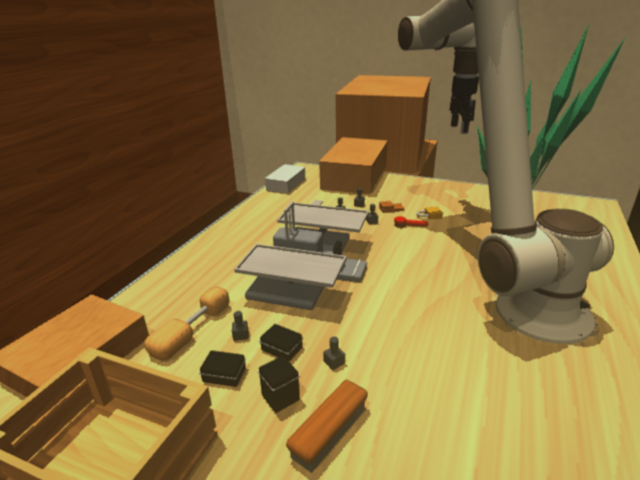

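The top view shows three tins: flat ones at about (158,217) and (200,247), and the tall one at (149,268). The weights are at (205,205), (200,296), (469,205), (511,219) and (465,252), and the balance is in the middle. I'll enlarge these areas next.

Create h.py:
```python
from bench import arm
import cv2, numpy as np
from scipy.spatial.transform import Rotation as R
def w(px,z,n="top",c=None):
    c=c or arm.get_calibration(n); Rm=cv2.Rodrigues(c["rvec"])[0]
    d=Rm.T@np.linalg.inv(c["K"])@np.array([*px,1.]); o=-Rm.T@c["tvec"]
    return o+d*(z-o[2])/d[2]
def proj(P,n="top",c=None):
    c=c or arm.get_calibration(n)
    return cv2.projectPoints(np.array(P,float).reshape(-1,3),c["rvec"],c["tvec"],c["K"],None)[0].reshape(-1,2)
def crop(im,x,y,wd,ht,f,name):
    o=cv2.resize(im[y:y+ht,x:x+wd],None,fx=f,fy=f,interpolation=cv2.INTER_CUBIC)
    o=cv2.convertScaleAbs(o,alpha=1.6,beta=15)
    for i in range(0,wd,10): cv2.putText(o,str(x+i),(i*f,8),0,.3,(255,0,255),1); cv2.line(o,(i*f,10),(i*f,14),(255,0,255))
    for i in range(0,ht,10): cv2.putText(o,str(y+i),(0,i*f+4),0,.3,(255,0,255),1)
    cv2.imwrite(name,o)
```

Run:
```python
from h import *
im=cv2.imread("pics/top0.png")
crop(im,125,190,105,120,5,"pics/c1.png"); crop(im,240,150,190,135,4,"pics/c2.png"); crop(im,450,190,80,80,7,"pics/c3.png")
```

```text
(no output)
```

View pics/c1.png

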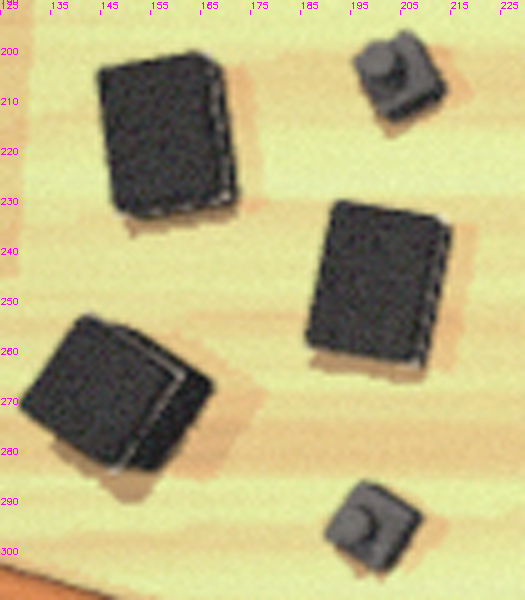

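View pics/c2.png

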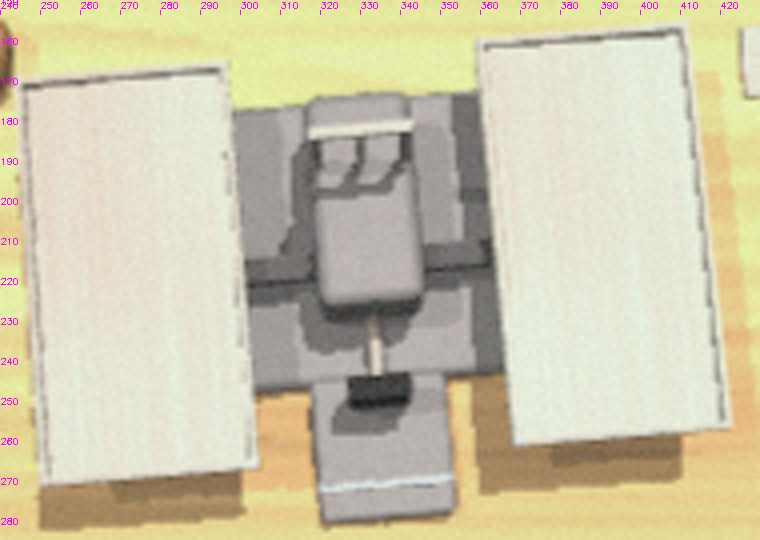

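View pics/c3.png

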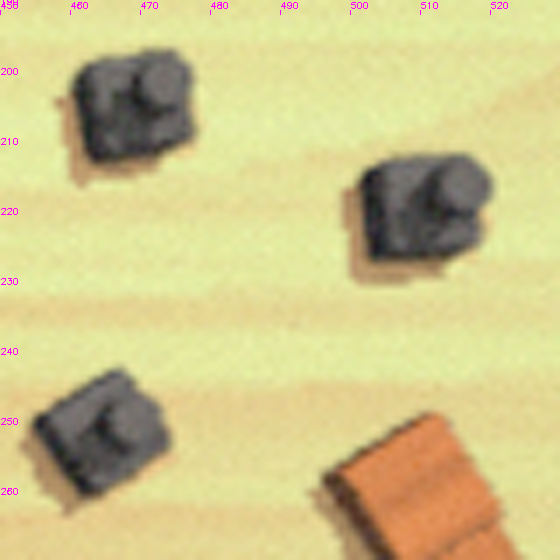

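The crops show the tins' top-face corners, the knobs and the pan corners clearly. Next I convert these pixels to positions and check them against the sizes given.

Run:
```python
from h import *
np.set_printoptions(precision=1,suppress=True)
def box(n,c,z):
    P=np.array([w(p,z) for p in c]); L=np.linalg.norm(np.roll(P,-1,0)-P,axis=1)
    e=(P[2]-P[1]+P[3]-P[0]); print(n,P.mean(0),L,"edge1-2 ang",np.degrees(np.arctan2(e[1],e[0])))
box("A",[(144.5,203.5),(166,200.5),(170,230.5),(148,232.5)],36)
box("B",[(192,230),(213,233),(207,262),(186,258.5)],36)
box("T",[(142,253),(161,264.5),(148,284),(129.5,271)],70)
box("GP",[(246,171),(296,166),(304,266),(250,271)],91)
box("WP",[(360,161),(412,157),(423,256),(369,261)],91)
for n,p in zip("12345",[(200,202.5),(195,295),(472,202),(514.5,216.5),(468,250)]): print(n,w(p,50))
print("tab",w((334,246),80),"mark",w((319,272.5),10),w((354,270),10),w((333.5,229),60),w((317,182),170),w((342,181),170))
```

```text
A [558.5 411.3  36. ] [50.6 71.9 51.2 69.4] edge1-2 ang -169.77121137178503
B [491.2 309.4  36. ] [49.5 68.3 49.4 67.2] edge1-2 ang 170.65856195960214
T [436.4 420.1  70. ] [50.9 51.1 51.6 48. ] edge1-2 ang 148.15040659865386
GP [548.9 132.6  91. ] [112.7 225.4 118.5 224.6] edge1-2 ang -175.25751495125036
WP [ 573.  -126.2   91. ] [117.1 223.8 118.6 225.6] edge1-2 ang -174.75123145819194
1 [590.2 309.   50. ]
2 [378.2 311.2  50. ]
3 [ 596.4 -317.    50. ]
4 [ 563.4 -412.9   50. ]
5 [ 485.5 -304.8   50. ]
tab [488.6  -0.8  80. ] mark [433.8  33.4  10. ] [440.4 -48.4  10. ] [529.6   0.5  60. ] [612.   35.9 170. ] [614.5 -16.  170. ]
```

```bash
cat >> h.py <<'E'
np.set_printoptions(precision=3,suppress=True)
B0=np.array([561,3.2]); UX=np.array([.9957,.0927]); UY=np.array([-.0927,.9957])
def bal(x,y): return B0+x*UX+y*UY
def go(x,y,z,ang=None):
    """shift+turn in tool axes to TCP x,y,z with finger line at ang deg (mod 180)"""
    s=arm.read_state(); r=R.from_quat(s["ee_rot"]); M=r.as_matrix()
    d=M.T@(np.array([x,y,z])-s["position"]); rv=np.zeros(3)
    a=np.degrees(np.arctan2(M[1,1],M[0,1]))
    if ang is not None:
        da=(ang-a+90)%180-90
        T=R.from_euler('z',da,degrees=True).as_matrix()@M
        zc=np.array([0,0,-1.]); y_=T[:,1]*[1,1,0]; y_/=np.linalg.norm(y_)
        T=np.column_stack([np.cross(y_,zc),y_,zc]); rv=R.from_matrix(M.T@T).as_rotvec()
    print("->",d.round(1),rv.round(3),"ang now",round(a,1),"j6",s["joints"][5].round(2),"dist",np.linalg.norm(d).round(),"F",s["contact_force"].round(1))
def dark(im,px,h=16,th=75):
    x,y=map(int,px); g=im[y-h:y+h,x-h:x+h].max(2)<th
    m=cv2.moments(g.astype(np.uint8),True); return (m["m10"]/max(m["m00"],1)+x-h,m["m01"]/max(m["m00"],1)+y-h,m["m00"])
OBJ=dict(A=(158,217),B=(200,247),T=(149,268),w1=(205,205),w2=(200,296),w3=(469,205),w4=(511,219),w5=(465,252))
def check():
    i0=cv2.imread("pics/top0.png"); i=arm.get_image("top")
    for k,p in OBJ.items(): print(k,(np.array(dark(i,p))-dark(i0,p)).round(1),end=" ")
    print(); return i
E
python3 -c "
from h import *
check(); go(485.5,-304.8,200,95.3); go(485.5,-304.8,50,95.3)"
```

```text
A [0. 0. 1.] B [0. 0. 0.] T [-0. -0.  3.] w1 [ 0. -0.  1.] w2 [-0.  -0.1 -2. ] w3 [-0. -0.  2.] w4 [ 0. -0. -1.] w5 [-0.1  0.1 -1. ] 
-> [-294.9  133.    47.6] [ 0.002 -0.     0.377] ang now 116.9 j6 -0.26 dist 327.0 F [ 0.3 -0.2 -0.1]
-> [-294.9  132.7  197.6] [ 0.002 -0.     0.377] ang now 116.9 j6 -0.26 dist 379.0 F [ 0.3 -0.2 -0.1]
```

```bash
echo '-295,133,48,0,0,0.377
-295,133,48,0,0,0.377
-295,133,48,0,0,0.377
-295,133,48,0,0,0.377
-295,133,48,0,0,0.377
-295,133,48,0,0,0.377
-295,133,48,0,0,0.377
-295,133,48,0,0,0.377
-295,133,48,0,0,0.377' > next.json && python3 jog.py next.json 50; python3 -c "
from h import *
c=arm.get_calibration('wrist'); im=arm.get_image('wrist'); print(proj([[485.5,-304.8,60]],c=c)); cv2.imwrite('pics/w5.png',im)
go(485.5,-304.8,50,95.3)"
```

```text
clock: 1.05
position: [486.0, -304.4, 199.9]
ee_rot: [-0.047, 0.999, 0.0, -0.001]
contact_force: [-0.2, -0.8, -0.2]
gripper_width: 49.9
grasp_force: 0.0
[[313.217 232.451]]
-> [ -0.1   0.3 150.1] [ 0.    -0.001  0.001] ang now 95.3 j6 -1.2 dist 150.0 F [-0.2 -0.8  0.4]
```

View pics/w5.png

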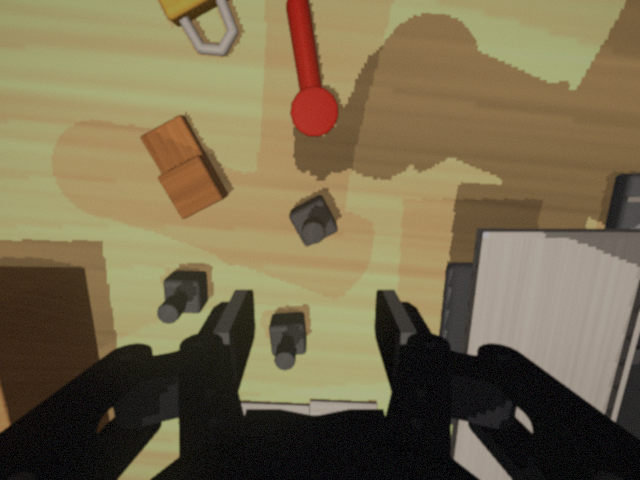

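The wrist view shows the w5 knob at (313.5,228), within 2 mm of the prediction. I go down and grip it.

```bash
echo '1.5,0,150,0,0,0
1.5,0,150,0,0,0
1.5,0,150,0,0,0
1.5,0,150,0,0,0
1.5,0,150,0,0,0' > next.json && python3 jog.py next.json - ; echo '0,0,0,0,0,0
0,0,0,0,0,0
0,0,0,0,0,0
0,0,0,0,0,0
0,0,0,0,0,0' > next.json && python3 jog.py next.json 5; echo '0,0,-110,0,0,0
0,0,-110,0,0,0
0,0,-110,0,0,0
0,0,-110,0,0,0' > next.json && python3 jog.py next.json ; python3 -c "
from h import *
go(*bal(-84,-150),160,95.3);go(*bal(-84,-150),137,95.3)"
```

```text
clock: 1.6
position: [484.1, -306.5, 50.8]
ee_rot: [-0.046, 0.999, -0.0, -0.001]
contact_force: [1.2, -0.3, 0.9]
gripper_width: 50.1
grasp_force: 0.0
clock: 2.1
position: [486.0, -305.9, 53.5]
ee_rot: [-0.047, 0.999, -0.001, 0.002]
contact_force: [-1.5, 0.9, 6.6]
gripper_width: 15.8
grasp_force: 58.4
clock: 2.5
position: [485.4, -305.4, 163.5]
ee_rot: [-0.046, 0.999, -0.001, 0.003]
contact_force: [0.1, 0.4, -2.8]
gripper_width: 15.7
grasp_force: 59.4
-> [-19.8 150.3   3.3] [-0.002  0.006  0.   ] ang now 95.3 j6 -1.2 dist 152.0 F [ 0.1  0.4 -2.8]
-> [-19.7 150.3  26.3] [-0.002  0.006  0.   ] ang now 95.3 j6 -1.2 dist 154.0 F [ 0.1  0.4 -2.8]
```

```bash
echo '-20,150,3,0,0,0
-20,150,3,0,0,0
-20,150,3,0,0,0
-20,150,3,0,0,0
-20,150,14,0,0,0
-20,150,20,0,0,0
-20,150,24,0,0,0
-20,150,24,0,0,0' > next.json && python3 jog.py next.json; echo '0,0,1,0,0,0
0,0,2,0,0,0
0,0,3,0,0,0' > next.json && python3 jog.py next.json
```

```text
clock: 3.3
position: [489.4, -155.1, 134.9]
ee_rot: [-0.045, 0.999, 0.0, -0.001]
contact_force: [-0.4, 0.3, -2.1]
gripper_width: 16.1
grasp_force: 59.8
clock: 3.6
position: [490.4, -154.5, 133.6]
ee_rot: [-0.046, 0.999, -0.0, 0.0]
contact_force: [-0.3, -1.0, -1.0]
gripper_width: 15.6
grasp_force: 59.9
```

```bash
echo '0,0,1,0,0,0
0,0,1,0,0,0
0,0,1,0,0,0
0,0,1,0,0,0' > next.json && python3 jog.py next.json 40;  echo '0,0,-50,0,0,0
0,0,-90,0,0,0
0,0,-90,0,0,0' > next.json && python3 jog.py next.json; python3 -c "
from h import *
i=check(); cv2.imwrite('pics/p1.png',i)
go(596.4-1.5,-317,190,95.3);go(596.4-1.5,-317,54,95.3)"
```

```text
clock: 4.0
position: [490.6, -154.0, 132.6]
ee_rot: [-0.047, 0.999, -0.0, 0.0]
contact_force: [-0.0, -0.1, 0.1]
gripper_width: 39.8
grasp_force: 0.0
clock: 4.3
position: [493.9, -154.6, 228.7]
ee_rot: [-0.047, 0.999, -0.001, 0.007]
contact_force: [-0.1, 0.8, -0.5]
gripper_width: 39.8
grasp_force: 0.0
A [0. 0. 1.] B [-0. -0. -3.] T [-0. -0.  1.] w1 [ 0.  0. -1.] w2 [ 0. -0. -3.] w3 [  5.    0.6 178. ] w4 [-0. -0. -2.] w5 [ -10.2  -12.3 -136. ] 
-> [ -86.9 -171.8   36.4] [-0.001  0.008  0.001] ang now 95.3 j6 -1.49 dist 196.0 F [ 0.3  0.3 -0.1]
-> [ -85.9 -171.6  172.4] [-0.001  0.008  0.001] ang now 95.3 j6 -1.49 dist 258.0 F [ 0.3  0.3 -0.1]
```

```bash
echo '-87,-172,36,0,0,0
-87,-172,36,0,0,0
-87,-172,36,0,0,0
-87,-172,36,0,0,0
-87,-172,36,0,0,0
-87,-172,100,0,0,0
-87,-172,125,0,0,0
-87,-172,125,0,0,0' > next.json && python3 jog.py next.json; python3 -c "
from h import *
go(594.9,-317,54,95.3); i=check(); c=arm.get_calibration('wrist'); im=arm.get_image('wrist'); cv2.imwrite('pics/w3.png',im);print(proj([[594.9,-317,60]],c=c))"
```

```text
clock: 5.15
position: [587.9, -315.1, 89.8]
ee_rot: [-0.046, 0.999, 0.003, -0.007]
contact_force: [-1.2, 1.1, 0.2]
gripper_width: 40.2
grasp_force: 0.0
-> [-7.3 -2.8 35.7] [ 0.007 -0.014 -0.001] ang now 95.2 j6 -1.23 dist 36.0 F [-1.2  1.1  0.2]
A [-0. -0. -1.] B [-0.  -0.1 -4. ] T [-0.1 -0.1 -7. ] w1 [-0. -0. -3.] w2 [ 0.1 -0.  -7. ] w3 [  1.6  -5.4 333. ] w4 [-1.7 -2.4 47. ] w5 [ -11.1   -5.2 -168. ] 
[[311.086 299.19 ]]
```

View pics/w3.png

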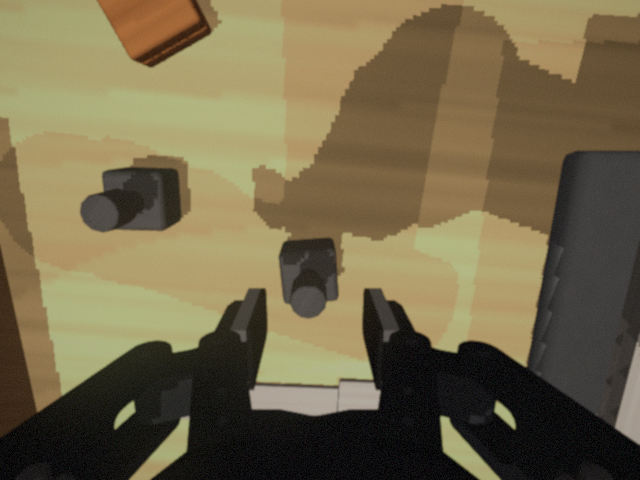

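The w3 knob is at (309,300), as predicted.

```bash
python3 -c "
from h import *
go(594.9,-317,54,95.3)"; echo '0,0,0,0,0,0' > next.json && python3 jog.py next.json; python3 -c "
from h import *
go(594.9,-317,54,95.3)"
```

```text
-> [-2.3 -0.1 43.1] [-0.    -0.002  0.001] ang now 95.4 j6 -1.23 dist 43.0 F [-0.1 -0.4  0.6]
clock: 5.35
position: [594.4, -317.5, 100.1]
ee_rot: [-0.047, 0.999, -0.001, 0.002]
contact_force: [0.8, -0.2, -0.2]
gripper_width: 40.2
grasp_force: 0.0
-> [-0.3  0.6 46.1] [-0.002  0.004  0.001] ang now 95.4 j6 -1.23 dist 46.0 F [ 0.8 -0.2 -0.2]
```

```bash
echo '0,0,46,0,0,0
0,0,46,0,0,0
0,0,46,0,0,0' > next.json && python3 jog.py next.json; echo '0,0,0,0,0,0
0,0,0,0,0,0
0,0,0,0,0,0
0,0,0,0,0,0' > next.json && python3 jog.py next.json 5; echo '0,0,-50,0,0,0
0,0,-100,0,0,0
0,0,-130,0,0,0
46,212,-130,0,0,0
46,212,-130,0,0,0
46,212,-130,0,0,0
46,212,-130,0,0,0
46,212,-130,0,0,0
46,212,-110,0,0,0
46,212,-95,0,0,0' > next.json && python3 jog.py next.json; echo '0,0,0,0,0,0
0,0,0,0,0,0' > next.json && python3 jog.py next.json; python3 -c "
from h import *
go(*bal(-42,-110),133,95.3)"
```

```text
clock: 5.65
position: [593.3, -317.5, 52.9]
ee_rot: [-0.047, 0.999, -0.0, 0.0]
contact_force: [-0.0, 0.7, 0.7]
gripper_width: 39.9
grasp_force: 0.0
clock: 6.05
position: [594.5, -318.0, 54.3]
ee_rot: [-0.047, 0.999, -0.001, 0.002]
contact_force: [0.8, -0.7, 5.6]
gripper_width: 16.0
grasp_force: 58.8
clock: 7.05
position: [526.6, -109.2, 146.1]
ee_rot: [-0.047, 0.999, 0.0, 0.0]
contact_force: [0.2, 0.4, -2.0]
gripper_width: 15.5
grasp_force: 59.6
clock: 7.25
position: [527.3, -110.5, 146.5]
ee_rot: [-0.046, 0.999, -0.0, -0.0]
contact_force: [0.5, -0.7, -2.8]
gripper_width: 16.0
grasp_force: 59.5
-> [-2.1  0.1 13.5] [-0.    -0.001  0.   ] ang now 95.3 j6 -1.57 dist 14.0 F [ 0.5 -0.7 -2.8]
```

```bash
echo '-2,0,7,0,0,0
-2,0,12,0,0,0
-2,0,14,0,0,0
-2,0,14,0,0,0' > next.json && python3 jog.py next.json; echo '0,0,0,0,0,0
0,0,0,0,0,0
0,0,0,0,0,0' > next.json && python3 jog.py next.json 40; echo '0,0,-45,0,0,0
0,0,-75,0,0,0
0,0,-75,0,0,0
0,0,-75,0,0,0' > next.json && python3 jog.py next.json; python3 -c "
from h import *
i=check();
go(563.4-1.5,-412.9,205,95.3);go(563.4-1.5,-412.9,56,95.3)"
```

```text
clock: 7.65
position: [529.9, -110.4, 133.0]
ee_rot: [-0.046, 0.999, -0.0, 0.001]
contact_force: [-1.5, -0.2, 2.1]
gripper_width: 15.7
grasp_force: 60.2
clock: 7.95
position: [529.5, -110.3, 132.4]
ee_rot: [-0.046, 0.999, -0.0, 0.0]
contact_force: [-0.4, 0.0, 0.1]
gripper_width: 40.1
grasp_force: 0.0
clock: 8.35
position: [529.4, -110.1, 207.8]
ee_rot: [-0.046, 0.999, 0.0, 0.001]
contact_force: [0.1, -0.8, -0.8]
gripper_width: 39.8
grasp_force: 0.0
A [-0. -0.  0.] B [-0.  -0.1 -4. ] T [-0. -0. -1.] w1 [0. 0. 0.] w2 [-0.  -0.1 -4. ] w3 [ -15.3  -16.1 -223. ] w4 [-0. -0. -2.] w5 [ -15.   -15.5 -221. ] 
-> [  -5.  -304.6    1.5] [ 0.001 -0.001 -0.   ] ang now 95.3 j6 -1.57 dist 305.0 F [-0.4  0.8 -0.6]
-> [  -5.2 -304.6  150.5] [ 0.001 -0.001 -0.   ] ang now 95.3 j6 -1.57 dist 340.0 F [-0.4  0.8 -0.6]
```

```bash
echo '-5,-304.6,2,0,0,0
-5,-304.6,2,0,0,0
-5,-304.6,2,0,0,0
-5,-304.6,2,0,0,0
-5,-304.6,2,0,0,0
-5,-304.6,2,0,0,0
-5,-304.6,2,0,0,0
-5,-304.6,50,0,0,0
-5,-304.6,50,0,0,0' > next.json && python3 jog.py next.json; echo '0,0,0,0,0,0
0,0,0,0,0,0' > next.json && python3 jog.py next.json; python3 -c "
from h import *
go(563.4-1.5,-412.9,55,95.3);print(proj([[562,-412.9,60]],c=arm.get_calibration('wrist')));i=arm.get_image('wrist');g=i[230:330,255:375].max(2)<75
cv2.imwrite('pics/w4.png',i)"
```

```text
clock: 9.3
position: [558.1, -410.5, 148.4]
ee_rot: [-0.045, 0.999, 0.005, -0.007]
contact_force: [-1.8, 1.2, -1.8]
gripper_width: 40.0
grasp_force: 0.0
clock: 9.5
position: [563.5, -413.0, 159.0]
ee_rot: [-0.047, 0.999, -0.001, 0.001]
contact_force: [-0.2, 0.3, 0.4]
gripper_width: 39.9
grasp_force: 0.0
-> [  1.8   0.4 104. ] [-0.002  0.001  0.002] ang now 95.4 j6 -1.08 dist 104.0 F [-0.2  0.3  0.4]
[[314.405 246.686]]
```

```bash
echo '1,0,50,0,0,0
1,0,90,0,0,0
1,0,104,0,0,0
1,0,104,0,0,0' > next.json && python3 jog.py next.json; echo '0,0,0,0,0,0
0,0,0,0,0,0
0,0,0,0,0,0
0,0,0,0,0,0' > next.json && python3 jog.py next.json 5; echo '0,0,-50,0,0,0
0,0,-100,0,0,0
0,0,-130,0,0,0
-37.6,264.4,-130,0,0,0
-37.6,264.4,-130,0,0,0
-37.6,264.4,-130,0,0,0
-37.6,264.4,-130,0,0,0
-37.6,264.4,-130,0,0,0
-37.6,264.4,-130,0,0,0
-37.6,264.4,-95,0,0,0' > next.json && python3 jog.py next.json; echo '0,0,0,0,0,0
0,0,0,0,0,0' > next.json && python3 jog.py next.json; python3 -c "
from h import *
go(*bal(0,-150),133,95.3)"
```

```text
clock: 9.95
position: [561.2, -412.6, 52.3]
ee_rot: [-0.047, 0.999, 0.001, -0.001]
contact_force: [0.1, -0.4, -0.3]
gripper_width: 40.1
grasp_force: 0.0
clock: 10.35
position: [563.6, -414.2, 56.7]
ee_rot: [-0.047, 0.999, -0.002, 0.003]
contact_force: [0.4, 0.6, 7.3]
gripper_width: 16.1
grasp_force: 59.0
clock: 11.35
position: [578.4, -144.0, 153.4]
ee_rot: [-0.049, 0.999, -0.001, 0.006]
contact_force: [1.2, -0.9, -2.5]
gripper_width: 15.7
grasp_force: 59.6
clock: 11.55
position: [573.9, -147.0, 148.0]
ee_rot: [-0.046, 0.999, -0.0, -0.001]
contact_force: [0.1, -0.1, -2.2]
gripper_width: 15.8
grasp_force: 59.4
-> [-1.1  0.7 14.9] [-0.    -0.002 -0.   ] ang now 95.3 j6 -1.5 dist 15.0 F [ 0.1 -0.1 -2.2]
```

```bash
echo '-1,0,7,0,0,0
-1,0,12,0,0,0
-1,0,14,0,0,0
-1,0,14,0,0,0' > next.json && python3 jog.py next.json; echo '0,0,0,0,0,0
0,0,0,0,0,0
0,0,0,0,0,0' > next.json && python3 jog.py next.json 40; echo '0,0,-50,0,0,0
0,0,-100,0,0,0
0,0,-110,0,0,0
0,0,-110,0,0,0' > next.json && python3 jog.py next.json; python3 -c "
from h import *
i=check();cv2.imwrite('pics/p3.png',i)
go(491.2,309.4,240,80.7);go(491.2,309.4,24,80.7)"
```

```text
clock: 11.95
position: [575.9, -146.9, 135.2]
ee_rot: [-0.046, 0.999, -0.0, 0.0]
contact_force: [-0.6, -0.7, 1.5]
gripper_width: 15.4
grasp_force: 60.0
clock: 12.25
position: [575.8, -146.3, 134.6]
ee_rot: [-0.046, 0.999, -0.0, 0.0]
contact_force: [-0.2, 0.8, 0.3]
gripper_width: 40.2
grasp_force: 0.0
clock: 12.65
position: [576.7, -146.3, 247.2]
ee_rot: [-0.046, 0.999, -0.0, 0.003]
contact_force: [0.3, 0.2, -1.7]
gripper_width: 39.8
grasp_force: 0.0
A [ 0.  0. -1.] B [ 0.  -0.1 -3. ] T [-0. -0. -2.] w1 [0. 0. 0.] w2 [ 0.1 -0.1 -5. ] w3 [ -15.3  -16.1 -223. ] w4 [ -14.6  -16.5 -242. ] w5 [ -15.   -15.5 -221. ] 
-> [ 41.8 461.3   4.9] [0.001 0.001 0.255] ang now 95.3 j6 -1.5 dist 463.0 F [-0.3  0.3 -0.4]
-> [ 42.1 461.2 220.9] [0.001 0.001 0.255] ang now 95.3 j6 -1.5 dist 513.0 F [-0.3  0.3 -0.4]
```

```bash
echo '42,461,5,0,0,0.255
42,461,5,0,0,0.255
42,461,5,0,0,0.255
42,461,5,0,0,0.255
42,461,5,0,0,0.255
42,461,5,0,0,0.255
42,461,5,0,0,0.255
42,461,5,0,0,0.255
42,461,5,0,0,0.255
42,461,5,0,0,0.255' > next.json && python3 jog.py next.json 85; echo '0,0,50,0,0,0
0,0,100,0,0,0
0,0,100,0,0,0
0,0,100,0,0,0' > next.json && python3 jog.py next.json; python3 -c "
from h import *
go(491.2,309.4,24,80.7);c=arm.get_calibration('wrist');i=arm.get_image('wrist')
a=np.radians(-9.3);u=np.array([np.cos(a),np.sin(a)]);v=np.array([-u[1],u[0]])
q=[[*(np.array([491.2,309.4])+s*35*u+t*26*v),36] for s,t in((1,1),(1,-1),(-1,-1),(-1,1))]
P=proj(q,c=c);print(P);cv2.polylines(i,[P.round().astype(int)],True,(0,0,255));cv2.imwrite('pics/tb.png',i)"
```

```text
clock: 13.7
position: [489.2, 312.1, 236.3]
ee_rot: [0.079, 0.997, -0.001, -0.002]
contact_force: [-0.2, -0.3, 0.1]
gripper_width: 85.0
grasp_force: 0.0
clock: 14.1
position: [491.1, 307.9, 138.5]
ee_rot: [0.081, 0.997, -0.002, -0.001]
contact_force: [1.7, -0.2, 1.4]
gripper_width: 84.9
grasp_force: 0.0
-> [ -0.    1.9 114.5] [-0.004 -0.001  0.   ] ang now 80.7 j6 -2.57 dist 115.0 F [ 1.7 -0.2  1.4]
[[355.122 297.921]
 [277.449 297.763]
 [274.487 193.478]
 [358.638 193.598]]
```

View pics/tb.png

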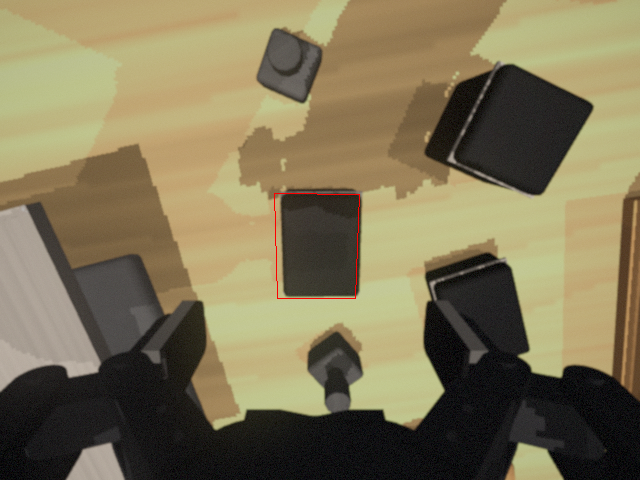

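The tin top matches the projected outline to within about 2 mm, so I pick it.

```bash
echo '0,1,50,0,0,0
0,1,95,0,0,0
0,1,115,0,0,0
0,1,115,0,0,0' > next.json && python3 jog.py next.json; echo '0,0,0,0,0,0
0,0,0,0,0,0
0,0,0,0,0,0
0,0,0,0,0,0
0,0,0,0,0,0' > next.json && python3 jog.py next.json 30; echo '0,0,-50,0,0,0
0,0,-100,0,0,0
0,0,-130,0,0,0
-18,-183,-130,0,0,-0.255
-18,-183,-130,0,0,-0.255
-18,-183,-130,0,0,-0.255
-18,-183,-130,0,0,-0.255
-18,-183,-130,0,0,-0.255
-18,-183,-110,0,0,-0.255
-18,-183,-110,0,0,-0.255' > next.json && python3 jog.py next.json;python3 -c "
from h import *
go(*bal(-70,130),115,95.3)"
```

```text
clock: 14.55
position: [491.3, 309.4, 23.8]
ee_rot: [0.081, 0.997, -0.001, -0.001]
contact_force: [-0.2, 0.1, 0.2]
gripper_width: 85.1
grasp_force: 0.0
clock: 15.05
position: [492.9, 311.5, 27.5]
ee_rot: [0.081, 0.997, 0.002, 0.002]
contact_force: [0.6, -0.6, 6.4]
gripper_width: 50.7
grasp_force: 64.8
clock: 16.05
position: [477.9, 125.5, 133.2]
ee_rot: [-0.046, 0.999, -0.0, -0.002]
contact_force: [-1.1, -0.4, -3.7]
gripper_width: 50.7
grasp_force: 64.4
-> [-1.5  0.5 18.2] [-0.001 -0.003 -0.001] ang now 95.2 j6 -2.06 dist 18.0 F [-1.1 -0.4 -3.7]
```

```bash
echo '-1.5,0,5,0,0,0
-1.5,0,9,0,0,0
-1.5,0,12,0,0,0
-1.5,0,12,0,0,0' > next.json && python3 jog.py next.json; echo '0,0,1,0,0,0
0,0,2,0,0,0
0,0,3,0,0,0
0,0,3,0,0,0' > next.json && python3 jog.py next.json
```

```text
clock: 16.45
position: [480.7, 126.6, 122.0]
ee_rot: [-0.047, 0.999, -0.0, -0.0]
contact_force: [0.1, -0.3, -3.4]
gripper_width: 51.0
grasp_force: 64.5
clock: 16.85
position: [480.8, 126.4, 119.2]
ee_rot: [-0.046, 0.999, -0.0, -0.0]
contact_force: [0.1, 0.1, -3.0]
gripper_width: 51.1
grasp_force: 64.5
```

```bash
echo '0,0,1,0,0,0
0,0,2,0,0,0
0,0,3,0,0,0
0,0,3,0,0,0' > next.json && python3 jog.py next.json;echo '0,0,0,0,0,0
0,0,0,0,0,0
0,0,0,0,0,0' > next.json && python3 jog.py next.json 66; echo '0,0,-50,0,0,0
0,0,-100,0,0,0
0,0,-110,0,0,0
0,0,-110,0,0,0' > next.json && python3 jog.py next.json; python3 -c "
from h import *
i=check();cv2.imwrite('pics/p4.png',i)
go(558.5,411.3,220,100.2);go(558.5,411.3,27,100.2)"
```

```text
clock: 17.25
position: [480.9, 126.4, 116.7]
ee_rot: [-0.046, 0.999, 0.0, 0.0]
contact_force: [-2.9, -1.0, 3.8]
gripper_width: 51.0
grasp_force: 65.4
clock: 17.55
position: [481.1, 126.5, 116.2]
ee_rot: [-0.046, 0.999, 0.0, 0.0]
contact_force: [-0.3, 0.3, -0.6]
gripper_width: 66.0
grasp_force: 0.0
clock: 17.95
position: [482.0, 127.1, 228.5]
ee_rot: [-0.046, 0.999, 0.001, 0.003]
contact_force: [0.0, -0.3, -0.5]
gripper_width: 65.9
grasp_force: 0.0
A [ -0.2  -0.2 -10. ] B [  14.7  -13.9 -731. ] T [  13.8  -14.8 -716. ] w1 [  6.7   0.9 157. ] w2 [ -4.1  -2.6 142. ] w3 [ -15.3  -16.1 -223. ] w4 [ -14.6  -16.5 -242. ] w5 [ -15.   -15.5 -221. ] 
-> [-103.7  276.4    6.8] [ 0.001  0.001 -0.086] ang now 95.3 j6 -2.06 dist 295.0 F [-0.6  0.8 -0.3]
-> [-103.5  276.2  199.8] [ 0.001  0.001 -0.086] ang now 95.3 j6 -2.06 dist 356.0 F [-0.6  0.8 -0.3]
```

T's reading has changed, so I look.

```bash
python3 -c "
from h import *
crop(cv2.imread('pics/p4.png'),90,150,220,165,3,'pics/c4.png')"
```

```text
(no output)
```

View pics/c4.png

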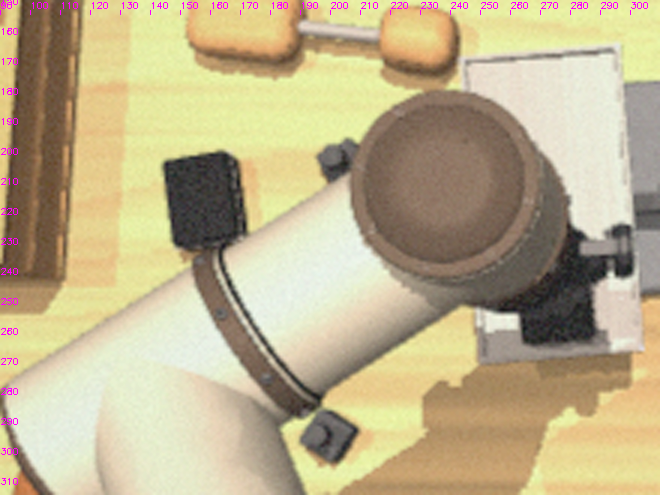

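The tall tin is only hidden behind the arm. Tin B stands on the pan near (273,250), and A is unmoved. A is next.

```bash
echo '-104,276,7,0,0,-0.086
-104,276,7,0,0,-0.086
-104,276,7,0,0,-0.086
-104,276,7,0,0,-0.086
-104,276,7,0,0,-0.086
-104,276,7,0,0,-0.086
-104,276,50,0,0,-0.086
-104,276,100,0,0,-0.086
-104,276,100,0,0,-0.086
-104,276,100,0,0,-0.086' > next.json && python3 jog.py next.json 85;  python3 -c "
from h import *
arm.get_image('top');i=check();cv2.imwrite('pics/p5.png',i);go(558.5,411.3,28,100.2)"
```

```text
clock: 19.0
position: [558.6, 410.0, 124.3]
ee_rot: [-0.089, 0.996, -0.002, -0.001]
contact_force: [1.3, 0.5, 1.5]
gripper_width: 85.3
grasp_force: 0.0
A [-0.4 -0.8 64. ] B [ -16.3  -15.4 -733. ] T [-0.1 -0.2 11. ] w1 [-0.   0.1  3. ] w2 [-0.1  0.1  3. ] w3 [ -15.3  -16.1 -223. ] w4 [ -14.6  -16.5 -242. ] w5 [ -15.   -15.5 -221. ] 
-> [  2.1  -0.1 100.7] [0.001 0.004 0.001] ang now 100.3 j6 -2.26 dist 101.0 F [-0.1  0.7  0.8]
```

```bash
echo '1,0,50,0,0,0
1,0,85,0,0,0
1,0,99,0,0,0
1,0,99,0,0,0' > next.json && python3 jog.py next.json; echo '0,0,0,0,0,0
0,0,0,0,0,0
0,0,0,0,0,0
0,0,0,0,0,0
0,0,0,0,0,0' > next.json && python3 jog.py next.json 30; echo '0,0,-50,0,0,0
0,0,-100,0,0,0
0,0,-120,0,0,0
-11,-278.5,-120,0,0,0.086
-11,-278.5,-120,0,0,0.086
-11,-278.5,-120,0,0,0.086
-11,-278.5,-120,0,0,0.086
-11,-278.5,-120,0,0,0.086
-11,-278.5,-120,0,0,0.086
-11,-278.5,-120,0,0,0.086' > next.json && python3 jog.py next.json;echo '0,0,0,0,0,0
0,0,0,0,0,0
0,0,0,0,0,0' > next.json && python3 jog.py next.json;python3 -c "
from h import *
go(*bal(70,130),118,95.3)"
```

```text
clock: 19.5
position: [558.1, 410.5, 27.3]
ee_rot: [-0.089, 0.996, -0.0, -0.0]
contact_force: [-0.1, -0.3, 1.1]
gripper_width: 84.8
grasp_force: 0.0
clock: 20.0
position: [559.4, 412.5, 30.8]
ee_rot: [-0.09, 0.996, 0.002, 0.002]
contact_force: [-0.8, 0.4, 6.6]
gripper_width: 50.8
grasp_force: 66.4
clock: 21.0
position: [618.1, 134.4, 147.4]
ee_rot: [-0.044, 0.999, -0.0, -0.001]
contact_force: [-0.3, -0.8, -2.5]
gripper_width: 50.7
grasp_force: 65.4
clock: 21.3
position: [618.0, 139.9, 147.3]
ee_rot: [-0.047, 0.999, 0.0, -0.0]
contact_force: [-0.5, -0.2, -3.5]
gripper_width: 50.9
grasp_force: 65.4
-> [-0.6 -0.8 29.3] [ 0.    -0.     0.002] ang now 95.4 j6 -1.95 dist 29.0 F [-0.5 -0.2 -3.5]
```

```bash
echo '-0.6,-0.8,12,0,0,0
-0.6,-0.8,20,0,0,0
-0.6,-0.8,24,0,0,0
-0.6,-0.8,25,0,0,0
-0.6,-0.8,26,0,0,0
-0.6,-0.8,27,0,0,0
-0.6,-0.8,27,0,0,0' > next.json && python3 jog.py next.json; echo '0,0,1,0,0,0
0,0,2,0,0,0
0,0,2,0,0,0
0,0,2,0,0,0' > next.json && python3 jog.py next.json
```

```text
clock: 22.0
position: [619.1, 137.9, 120.9]
ee_rot: [-0.046, 0.999, 0.0, 0.0]
contact_force: [-1.4, 0.9, 1.3]
gripper_width: 50.5
grasp_force: 65.8
clock: 22.4
position: [619.1, 137.9, 118.5]
ee_rot: [-0.046, 0.999, 0.0, 0.0]
contact_force: [-1.1, 0.4, 1.9]
gripper_width: 50.7
grasp_force: 65.9
```

```bash
echo '0,0,0,0,0,0
0,0,0,0,0,0
0,0,0,0,0,0' > next.json && python3 jog.py next.json 66; echo '0,0,-50,0,0,0
0,0,-90,0,0,0
0,0,-90,0,0,0
0,0,-90,0,0,0' > next.json && python3 jog.py next.json; python3 -c "
from h import *
go(436.4,420.1,210,148.1);go(436.4,420.1,58,148.1)"
```

```text
clock: 22.7
position: [619.1, 137.9, 118.2]
ee_rot: [-0.046, 0.999, 0.0, 0.0]
contact_force: [-0.2, -0.1, 0.4]
gripper_width: 66.3
grasp_force: 0.0
clock: 23.1
position: [619.3, 138.1, 209.5]
ee_rot: [-0.046, 0.999, 0.001, 0.001]
contact_force: [-0.0, -1.1, -0.2]
gripper_width: 66.3
grasp_force: 0.0
-> [156.  297.7  -0.4] [ 0.     0.003 -0.921] ang now 95.3 j6 -1.95 dist 336.0 F [-0.  -1.1 -0.2]
-> [156.4 297.4 151.6] [ 0.     0.003 -0.921] ang now 95.3 j6 -1.95 dist 369.0 F [-0.  -1.1 -0.2]
```

```bash
echo '156,298,0,0,0,-0.921
156,298,0,0,0,-0.921
156,298,0,0,0,-0.921
156,298,0,0,0,-0.921
156,298,0,0,0,-0.921
156,298,0,0,0,-0.921
156,298,0,0,0,-0.921
156,298,20,0,0,-0.921
156,298,20,0,0,-0.921
156,298,20,0,0,-0.921' > next.json && python3 jog.py next.json 75;  python3 -c "
from h import *
arm.get_image('top');i=check();cv2.imwrite('pics/p6.png',i);go(436.4,420.1,58,148.1);c=arm.get_calibration('wrist');i=arm.get_image('wrist')
a=np.radians(58.1);u=np.array([np.cos(a),np.sin(a)]);v=np.array([-u[1],u[0]])
q=[[*(np.array([436.4,420.1])+s*26*u+t*26*v),70] for s,t in((1,1),(1,-1),(-1,-1),(-1,1))]
P=proj(q,c=c);cv2.polylines(i,[P.round().astype(int)],True,(0,0,255));cv2.imwrite('pics/tt.png',i)"
```

```text
clock: 24.1
position: [435.7, 419.2, 186.9]
ee_rot: [-0.485, 0.874, -0.001, -0.002]
contact_force: [0.5, -0.2, 0.1]
gripper_width: 74.9
grasp_force: 0.0
A [ -16.1  -15.8 -774. ] B [ -16.3  -15.4 -733. ] T [-0. -0.  1.] w1 [0. 0. 0.] w2 [-0.1  0.1  6. ] w3 [ -15.3  -16.1 -223. ] w4 [ -14.6  -16.5 -242. ] w5 [ -15.   -15.5 -221. ] 
-> [ -0.4   0.5 130.4] [-0.    -0.    -0.001] ang now 148.0 j6 -1.59 dist 130.0 F [-0.7 -0.2  1. ]
```

View pics/tt.png

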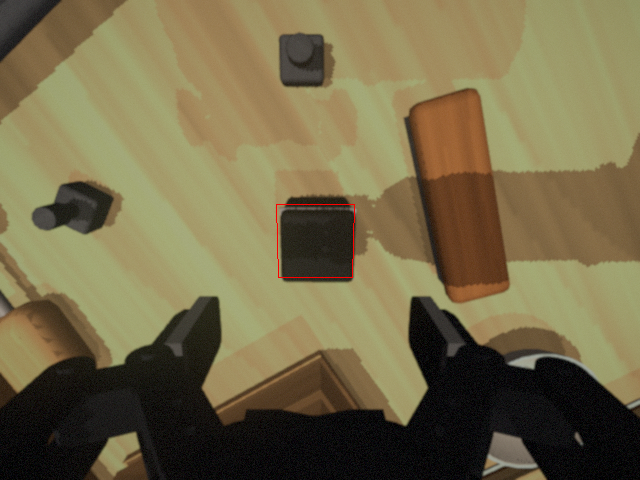

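```bash
echo '-1.5,0.5,50,0,0,0
-1.5,0.5,100,0,0,0
-1.5,0.5,128,0,0,0
-1.5,0.5,128,0,0,0' > next.json && python3 jog.py next.json; echo '0,0,0,0,0,0
0,0,0,0,0,0
0,0,0,0,0,0
0,0,0,0,0,0
0,0,0,0,0,0' > next.json && python3 jog.py next.json 30; echo '0,0,-50,0,0,0
0,0,-100,0,0,0
0,0,-150,0,0,0
185.5,-248,-150,0,0,0.921
185.5,-248,-150,0,0,0.921
185.5,-248,-150,0,0,0.921
185.5,-248,-150,0,0,0.921
185.5,-248,-150,0,0,0.921
185.5,-248,-150,0,0,0.921
185.5,-248,-150,0,0,0.921' > next.json && python3 jog.py next.json;echo '0,0,0,0,0,0
0,0,0,0,0,0
0,0,0,0,0,0' > next.json && python3 jog.py next.json;python3 -c "
from h import *
go(*bal(0,130),153,95.3);go(*bal(0,130),153,95.3);check()"
```

```text
clock: 24.65
position: [435.2, 418.6, 56.4]
ee_rot: [-0.485, 0.875, -0.002, -0.004]
contact_force: [-0.3, 0.0, -0.7]
gripper_width: 74.7
grasp_force: 0.0
clock: 25.15
position: [437.5, 423.2, 63.1]
ee_rot: [-0.486, 0.874, 0.001, 0.003]
contact_force: [-0.2, 0.1, 7.2]
gripper_width: 50.9
grasp_force: 64.4
clock: 26.15
position: [548.3, 128.3, 209.1]
ee_rot: [-0.042, 0.999, -0.001, -0.002]
contact_force: [0.2, 0.1, -5.3]
gripper_width: 51.0
grasp_force: 66.5
clock: 26.45
position: [548.1, 134.1, 209.9]
ee_rot: [-0.047, 0.999, 0.0, -0.0]
contact_force: [0.6, 0.6, -3.8]
gripper_width: 50.8
grasp_force: 66.5
-> [-0.7 -1.5 56.9] [ 0.    -0.001  0.002] ang now 95.4 j6 -2.0 dist 57.0 F [ 0.6  0.6 -3.8]
-> [-0.7 -1.5 56.9] [ 0.    -0.001  0.002] ang now 95.4 j6 -2.0 dist 57.0 F [ 0.6  0.6 -3.8]
A [  10.8   -5.4 -687. ] B [ -12.7   -8.4 -649. ] T [ -15.2  -16.9 -742. ] w1 [  10.    10.1 -166. ] w2 [  2.5  -1.5 -41. ] w3 [ -15.3  -16.1 -223. ] w4 [ -14.6  -16.5 -242. ] w5 [ -15.   -15.5 -221. ]
```

```bash
echo '-0.7,-1.5,30,0,0,0
-0.7,-1.5,45,0,0,0
-0.7,-1.5,50,0,0,0
-0.7,-1.5,52,0,0,0
-0.7,-1.5,53,0,0,0
-0.7,-1.5,54,0,0,0
-0.7,-1.5,54,0,0,0' > next.json && python3 jog.py next.json; echo '0,0,1,0,0,0
0,0,2,0,0,0
0,0,3,0,0,0
0,0,3,0,0,0' > next.json && python3 jog.py next.json
```

```text
clock: 27.2
position: [549.9, 131.9, 157.0]
ee_rot: [-0.046, 0.999, 0.0, 0.001]
contact_force: [0.1, -0.2, -4.2]
gripper_width: 50.4
grasp_force: 66.3
clock: 27.6
position: [549.7, 131.6, 153.4]
ee_rot: [-0.046, 0.999, -0.0, 0.0]
contact_force: [-1.0, 0.3, -3.9]
gripper_width: 50.7
grasp_force: 66.6
```

```bash
echo '0,0,1,0,0,0
0,0,2,0,0,0
0,0,3,0,0,0
0,0,3,0,0,0' > next.json && python3 jog.py next.json; echo '0,0,1,0,0,0
0,0,2,0,0,0
0,0,3,0,0,0
0,0,3,0,0,0' > next.json && python3 jog.py next.json
```

```text
clock: 28.0
position: [549.7, 131.7, 150.3]
ee_rot: [-0.046, 0.999, -0.0, 0.0]
contact_force: [-1.0, -0.3, -2.6]
gripper_width: 51.1
grasp_force: 66.7
clock: 28.4
position: [549.7, 131.7, 147.2]
ee_rot: [-0.046, 0.999, -0.0, 0.0]
contact_force: [-0.9, 0.8, -2.1]
gripper_width: 50.9
grasp_force: 66.7
```

```bash
echo '0,0,1,0,0,0
0,0,2,0,0,0
0,0,2,0,0,0' > next.json && python3 jog.py next.json; echo '0,0,0,0,0,0
0,0,0,0,0,0
0,0,0,0,0,0' > next.json && python3 jog.py next.json 66; echo '0,0,-50,0,0,0
0,0,-100,0,0,0
0,0,-100,0,0,0
0,0,-100,0,0,0' > next.json && python3 jog.py next.json; python3 -c "
from h import *
go(590.2-1.5,309,200,95.3);go(590.2-1.5,309,55,95.3)"
```

```text
clock: 28.7
position: [549.7, 131.7, 145.2]
ee_rot: [-0.046, 0.999, -0.0, 0.0]
contact_force: [-0.1, -0.9, -1.3]
gripper_width: 50.8
grasp_force: 66.8
clock: 29.0
position: [550.2, 131.9, 145.9]
ee_rot: [-0.047, 0.999, 0.0, 0.001]
contact_force: [-0.2, -0.1, -1.1]
gripper_width: 66.2
grasp_force: 0.0
clock: 29.4
position: [550.2, 132.1, 247.2]
ee_rot: [-0.046, 0.999, 0.001, 0.002]
contact_force: [-0.9, 0.2, -1.2]
gripper_width: 66.1
grasp_force: 0.0
-> [-54.5 172.5  47.7] [0.002 0.004 0.   ] ang now 95.3 j6 -2.0 dist 187.0 F [-0.9  0.2 -1.2]
-> [-54.  172.2 192.7] [0.002 0.004 0.   ] ang now 95.3 j6 -2.0 dist 264.0 F [-0.9  0.2 -1.2]
```

```bash
echo '-54,172,0,0,0,0
-54,172,0,0,0,0
-54,172,0,0,0,0
-54,172,48,0,0,0
-54,172,48,0,0,0
-54,172,48,0,0,0' > next.json && python3 jog.py next.json 45; echo '0,0,0,0,0,0
0,0,0,0,0,0' > next.json && python3 jog.py next.json; python3 -c "
from h import *
i=check();s=arm.get_image('side');cv2.imwrite('pics/t7.png',i)
def up(a,x,y,w_,h_,f): return cv2.convertScaleAbs(cv2.resize(a[y:y+h_,x:x+w_],None,fx=f,fy=f,interpolation=2),alpha=1.5,beta=10)
a=up(i,235,150,195,135,4); b=up(s,225,190,195,120,4)
cv2.imwrite('pics/a7.png',a[:, :]);cv2.imwrite('pics/b7.png',b)
go(590.2-1.5,309,55,95.3);print(proj([[588.7,309,60]],c=arm.get_calibration('wrist')))"
```

```text
clock: 30.0
position: [586.1, 307.7, 193.3]
ee_rot: [-0.047, 0.999, -0.002, -0.003]
contact_force: [1.2, -0.2, -0.5]
gripper_width: 44.9
grasp_force: 0.0
clock: 30.2
position: [588.0, 307.2, 199.0]
ee_rot: [-0.046, 0.999, 0.001, 0.001]
contact_force: [0.2, -0.5, 0.2]
gripper_width: 45.0
grasp_force: 0.0
A [ -16.1  -15.8 -774. ] B [ -16.3  -15.4 -733. ] T [ -15.2  -16.9 -742. ] w1 [-1.8 -3.  54. ] w2 [ 0.  -0.1 -7. ] w3 [ -15.3  -16.1 -223. ] w4 [ -14.6  -16.5 -242. ] w5 [ -15.   -15.5 -221. ] 
-> [ -0.5   1.5 144.1] [ 0.001  0.002 -0.001] ang now 95.3 j6 -2.2 dist 144.0 F [ 0.1  0.  -0.5]
[[315.846 233.976]]
```

View pics/a7.png

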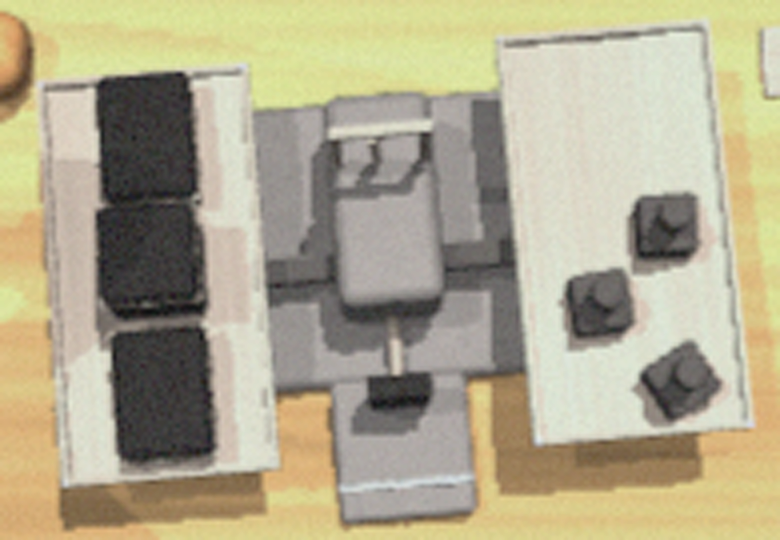

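View pics/b7.png

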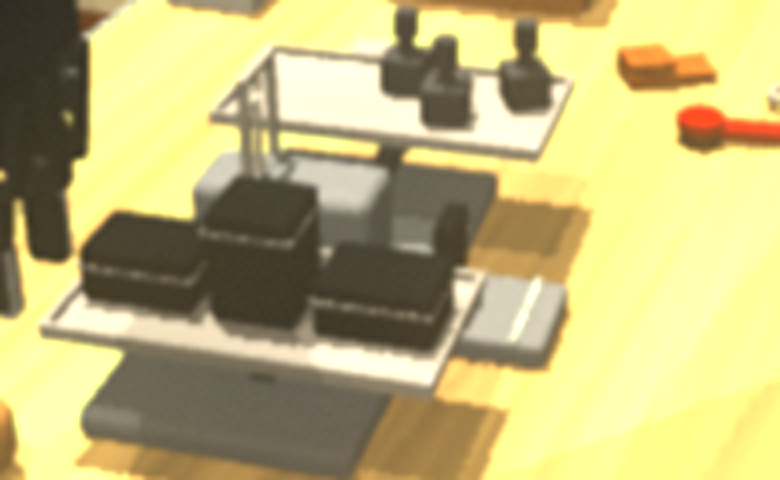

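All three tins sit inside the goods pan, with three weights on the other. I measure the tilt by comparing the pan edges in this side image with those in the first one.

```bash
cat >> h.py <<'E'
def edgerow(im,x,y0,y1):
    g=cv2.GaussianBlur(im,(5,3),0).astype(float).mean(2)[y0:y1,x]; d=np.diff(g)  # bright pan above dark underside
    i=int(np.argmin(d)); k=d[max(i-2,0):i+3]; k=np.clip(-k,0,None); return y0+max(i-2,0)+(k*np.arange(len(k))).sum()/k.sum()
E
cp pics/side0.png pics/s0.png
python3 - <<'E'
from h import *
i0=cv2.imread("pics/side0.png"); s=arm.get_image("side"); cv2.imwrite("pics/s7.png",s)
for x in (245,255,265,275,285,295,305,315): print("L",x,edgerow(i0,x,255,296),edgerow(s,x,255,296))
for x in (290,310,325,335,345): print("R",x,edgerow(i0,x,212,236),edgerow(s,x,212,236))
b=bal(-111,186)
print(proj([[*b,85],[*b,79],[*bal(-111,-74),85],[*bal(-111,-74),91]],"side"))
E
```

```text
L 245 269.6101694915254 271.6198347107438
L 255 271.1471861471862 272.9140625
L 265 272.99626865671644 274.95089285714283
L 275 274.35521235521236 276.3644444444444
L 285 275.9555555555556 278.1621621621622
L 295 277.6462093862816 279.744769874477
L 305 279.1046931407942 281.125
L 315 280.7413793103448 282.81879194630875
R 290 220.21428571428572 233.03676470588235
R 310 222.4144144144144 227.1324200913242
R 325 224.79933110367892 222.87666666666667
R 335 225.4723404255319 230.56428571428572
R 345 226.68510638297872 231.80215827338128
[[331.83  284.07 ]
 [331.848 286.394]
 [358.589 229.631]
 [358.642 227.591]]
```

The goods pan stands about 5 mm low, at its stop, so three weights are too few. I add w1.

```bash
echo '-0.5,1,50,0,0,0
-0.5,1,100,0,0,0
-0.5,1,135,0,0,0
-0.5,1,144,0,0,0
-0.5,1,144,0,0,0' > next.json && python3 jog.py next.json; echo '0,0,0,0,0,0
0,0,0,0,0,0
0,0,0,0,0,0
0,0,0,0,0,0' > next.json && python3 jog.py next.json 5; echo '0,0,-200,0,0,0
0,0,-200,0,0,0
0,0,-200,0,0,0
0,0,-200,0,0,0
0,0,-200,0,0,0' > next.json && python3 jog.py next.json; echo '14,-412,0,0,0,0
14,-412,0,0,0,0
14,-412,0,0,0,0
14,-412,0,0,0,0
14,-412,0,0,0,0
14,-412,0,0,0,0
14,-412,0,0,0,0
14,-412,0,0,0,0
14,-412,0,0,0,0
14,-412,0,0,0,0' > next.json && python3 jog.py next.json; echo '0,0,50,0,0,0
0,0,80,0,0,0
0,0,80,0,0,0
0,0,80,0,0,0' > next.json && python3 jog.py next.json; python3 -c "
from h import *
go(*bal(42,-110),145,95.3)"
```

```text
clock: 30.85
position: [587.9, 308.4, 52.9]
ee_rot: [-0.046, 0.999, -0.001, -0.001]
contact_force: [-0.1, -0.4, 0.4]
gripper_width: 44.8
grasp_force: 0.0
clock: 31.25
position: [589.4, 309.9, 56.2]
ee_rot: [-0.047, 0.999, 0.001, 0.002]
contact_force: [-1.1, -0.2, 6.8]
gripper_width: 16.2
grasp_force: 58.5
clock: 31.75
position: [590.9, 310.7, 263.2]
ee_rot: [-0.047, 0.999, 0.004, 0.008]
contact_force: [1.6, 0.3, -1.5]
gripper_width: 16.1
grasp_force: 59.4
clock: 32.75
position: [611.3, -104.5, 252.1]
ee_rot: [-0.044, 0.999, 0.0, -0.001]
contact_force: [0.0, -0.6, -3.2]
gripper_width: 16.3
grasp_force: 59.5
clock: 33.15
position: [612.6, -101.5, 173.7]
ee_rot: [-0.047, 0.999, -0.0, -0.0]
contact_force: [-0.5, 0.6, -1.3]
gripper_width: 15.9
grasp_force: 59.5
-> [-0.3 -0.9 28.7] [-0.001 -0.     0.002] ang now 95.4 j6 -1.57 dist 29.0 F [-0.5  0.6 -1.3]
```

```bash
echo '0,0,15,0,0,0
0,0,22,0,0,0
0,0,25,0,0,0
0,0,27,0,0,0
0,0,29,0,0,0
0,0,31,0,0,0
0,0,31,0,0,0' > next.json && python3 jog.py next.json; echo '0,0,1,0,0,0
0,0,2,0,0,0
0,0,3,0,0,0
0,0,3,0,0,0' > next.json && python3 jog.py next.json
```

```text
clock: 33.85
position: [612.6, -102.5, 142.8]
ee_rot: [-0.046, 0.999, -0.0, 0.001]
contact_force: [0.5, 0.6, -0.4]
gripper_width: 15.8
grasp_force: 59.7
clock: 34.25
position: [612.5, -102.5, 139.5]
ee_rot: [-0.046, 0.999, -0.0, 0.001]
contact_force: [0.5, 0.5, 0.1]
gripper_width: 15.6
grasp_force: 59.8
```

Contact is made. I release, retreat and check the level.

```bash
echo '0,0,0,0,0,0
0,0,0,0,0,0
0,0,0,0,0,0' > next.json && python3 jog.py next.json 40; echo '0,0,-50,0,0,0
0,0,-100,0,0,0
0,0,-120,0,0,0
0,0,-120,0,0,0
0,0,-120,0,0,0
0,0,-120,0,0,0' > next.json && python3 jog.py next.json
python3 - <<'E'
from h import *
i0=cv2.imread("pics/side0.png"); s=arm.get_image("side"); cv2.imwrite("pics/s8.png",s)
for x in (245,265,285,305): print("L",x,edgerow(i0,x,255,296)-edgerow(s,x,255,296))
check(); go(378.2,311.2,230,95.3); go(*bal(-72,0),150,5.3)
E
```

```text
clock: 34.55
position: [611.8, -102.7, 139.2]
ee_rot: [-0.046, 0.999, -0.0, -0.0]
contact_force: [-0.5, 0.0, 0.2]
gripper_width: 39.9
grasp_force: 0.0
clock: 35.15
position: [611.2, -102.5, 257.5]
ee_rot: [-0.046, 0.999, 0.0, -0.002]
contact_force: [0.2, -0.2, -0.5]
gripper_width: 39.5
grasp_force: 0.0
L 245 0.034411915767861956
L 265 0.007421073073317075
L 285 -0.04078144078141577
L 305 14.8046931407942
A [ -16.1  -15.8 -774. ] B [ -16.3  -15.4 -733. ] T [ -15.2  -16.9 -742. ] w1 [ -15.6  -16.4 -218. ] w2 [ 0. -0. -4.] w3 [ -15.3  -16.1 -223. ] w4 [ -14.6  -16.5 -242. ] w5 [ -15.   -15.5 -221. ] 
-> [193.8 433.6  28.3] [ 0.    -0.003  0.   ] ang now 95.3 j6 -1.57 dist 476.0 F [-0.3 -0.1  0.1]
-> [112.1 109.9 107.9] [ 0.003 -0.002 -1.571] ang now 95.3 j6 -1.57 dist 191.0 F [-0.3 -0.1  0.1]
```

The goods-pan edge is within 0.05 px of level with four weights on, so w2 is the spare. Next is the brake tab.

```bash
echo '112,110,0,0,0,-1.571
112,110,0,0,0,-1.571
112,110,0,0,0,-1.571
112,110,0,0,0,-1.571
112,110,0,0,0,-1.571
112,110,0,0,0,-1.571
112,110,0,0,0,-1.571
112,110,0,0,0,-1.571
112,110,0,0,0,-1.571
112,110,0,0,0,-1.571' > next.json && python3 jog.py next.json; echo '0,0,0,0,0,-0.08
0,0,50,0,0,-0.08
0,0,50,0,0,-0.08
0,0,50,0,0,-0.08' > next.json && python3 jog.py next.json; python3 -c "
from h import *
go(488.6,-2.5,63,5.3); c=arm.get_calibration('wrist');i=arm.get_image('wrist');ctr=np.array([488.6,-2.5])
q=[[*(ctr+s*7*UX+t*18*UY),80] for s,t in((1,1),(1,-1),(-1,-1),(-1,1))]
P=proj(q,c=c);cv2.polylines(i,[P.round().astype(int)],True,(0,0,255));cv2.imwrite('pics/tab.png',i)"
```

```text
clock: 36.25
position: [490.0, -3.5, 258.3]
ee_rot: [0.717, -0.697, -0.001, 0.001]
contact_force: [0.4, 0.3, 0.4]
gripper_width: 40.4
grasp_force: 0.0
clock: 36.65
position: [490.2, -3.7, 208.9]
ee_rot: [0.742, -0.67, -0.0, 0.002]
contact_force: [0.9, -1.3, 0.9]
gripper_width: 40.1
grasp_force: 0.0
-> [ -1.6   1.  145.9] [ 0.003 -0.002  0.01 ] ang now -174.1 j6 -0.22 dist 146.0 F [ 0.9 -1.3  0.9]
```

View pics/tab.png

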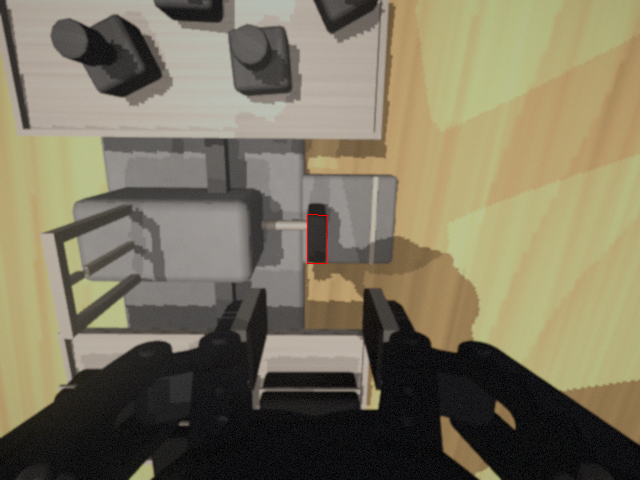

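The projected outline lies on the tab at (317,238). I go down and pinch it.

```bash
echo '-1.5,1,50,0,0,0.01
-1.5,1,100,0,0,0.01
-1.5,1,135,0,0,0.01
-1.5,1,146,0,0,0.01
-1.5,1,146,0,0,0.01
-1.5,1,146,0,0,0.01' > next.json && python3 jog.py next.json; echo '0,0,0,0,0,0
0,0,0,0,0,0
0,0,0,0,0,0
0,0,0,0,0,0
0,0,0,0,0,0' > next.json && python3 jog.py next.json 5; python3 -c "
from h import *
go(488.6,-2.5,63,5.3)"
```

```text
clock: 37.3
position: [488.8, -2.2, 66.4]
ee_rot: [0.739, -0.674, -0.0, 0.0]
contact_force: [-9.4, -0.1, 12.4]
gripper_width: 39.9
grasp_force: 7.7
clock: 37.8
position: [488.5, -2.1, 65.4]
ee_rot: [0.739, -0.674, -0.001, 0.001]
contact_force: [-7.2, 1.4, 12.3]
gripper_width: 13.1
grasp_force: 58.7
-> [ 0.4 -0.1  2.4] [ 0.002 -0.001 -0.   ] ang now -174.7 j6 -0.24 dist 2.0 F [-7.2  1.4 12.3]
```

```bash
echo '0,0,-2,0,0,0
0,0,-3,0,0,0
0,0,-3,0,0,0
0,0,-3,0,0,0' > next.json && python3 jog.py next.json; python3 -c "
from h import *
go(488.6,-2.5,68,5.3)"
```

```text
clock: 38.2
position: [488.5, -2.1, 65.6]
ee_rot: [0.739, -0.674, -0.001, 0.001]
contact_force: [-0.6, -0.4, -10.3]
gripper_width: 13.0
grasp_force: 59.1
-> [ 0.4 -0.1 -2.4] [ 0.002 -0.    -0.001] ang now -174.8 j6 -0.24 dist 2.0 F [ -0.6  -0.4 -10.3]
```

```bash
echo '0,5,1,0,0,0
0,10,1.4,0,0,0
0,16,1.4,0,0,0
0,22,1.4,0,0,0
0,28,1.4,0,0,0
0,34,1.4,0,0,0
0,40,1.4,0,0,0
0,45,1.4,0,0,0
0,48,1.4,0,0,0
0,50,1.4,0,0,0' > next.json && python3 jog.py next.json; echo '0,0,0,0,0,0
0,0,0,0,0,0' > next.json && python3 jog.py next.json; python3 -c "
from h import *
p=arm.read_state()['position']; print(p,(np.array([488.5,-2.1])-p[:2])@UX); go(488.5,-2.1,65)"
```

```text
clock: 39.2
position: [444.2, -6.1, 65.6]
ee_rot: [0.739, -0.673, 0.003, -0.004]
contact_force: [11.9, -6.9, -18.1]
gripper_width: 13.2
grasp_force: 58.4
clock: 39.4
position: [444.0, -6.2, 65.6]
ee_rot: [0.739, -0.673, 0.003, -0.004]
contact_force: [9.7, -6.6, -17.2]
gripper_width: 13.7
grasp_force: 58.6
[443.986  -6.172  65.596] 44.69989109731847
-> [  0.1 -44.7   1. ] [0. 0. 0.] ang now -174.6 j6 -0.27 dist 45.0 F [  9.7  -6.6 -17.2]
```

```bash
echo '0.5,3,1,0,0,0
1,5.4,1.5,0,0,0
1,5.4,1.5,0,0,0
1,5.4,1.5,0,0,0' > next.json && python3 jog.py next.json; python3 -c "
from h import *
i=arm.get_image('top'); cv2.imwrite('pics/bk.png',i)
p=arm.read_state()['position']; print(p,(np.array([488.5,-2.1])-p[:2])@UX); s=arm.get_image('side'); cv2.imwrite('pics/s9.png',s)
i0=cv2.imread('pics/side0.png');print([round(edgerow(i0,x,255,296)-edgerow(s,x,255,296),2) for x in (245,255,265,275,285,295)])"
```

```text
clock: 39.8
position: [441.2, -6.5, 65.6]
ee_rot: [0.74, -0.673, 0.005, -0.006]
contact_force: [10.9, -3.2, -10.4]
gripper_width: 12.5
grasp_force: 59.6
[441.224  -6.474  65.55 ] 47.478149069637006
[np.float64(0.03), np.float64(0.01), np.float64(0.01), np.float64(0.01), np.float64(-0.03), np.float64(0.12)]
```

```bash
echo '0.3,2,0,0,0,0
0.3,3.2,0,0,0,0
0.3,3.2,0,0,0,0' > next.json && python3 jog.py next.json; python3 -c "
from h import *
p=arm.read_state()['position']; print(p,(np.array([488.5,-2.1])-p[:2])@UX)
s=arm.get_image('side'); c=arm.get_calibration('wrist'); i=arm.get_image('wrist');t=arm.get_image('top')
cv2.imwrite('pics/s10.png',s);cv2.imwrite('pics/wr10.png',i)
u=lambda a,x,y,w_,h_,f: cv2.convertScaleAbs(cv2.resize(a[y:y+h_,x:x+w_],None,fx=f,fy=f,interpolation=2),alpha=1.5,beta=10)
o=np.zeros((600,800,3),np.uint8)
o[:300,:400]=u(s,310,220,80,60,5); o[:300,400:]=u(t,290,220,80,60,5); o[300:,:400]=cv2.resize(i,(400,300))
cv2.imwrite('pics/v14.png',o)
print(proj([[*bal(-122,0),80],[*bal(-122,0),28]],'side'),proj([[*bal(-122,0),80],[*bal(-122,40),10]],'top'))"
```

```text
clock: 40.2
position: [438.2, -6.8, 65.6]
ee_rot: [0.74, -0.673, 0.005, -0.006]
contact_force: [11.4, -2.1, -11.3]
gripper_width: 12.9
grasp_force: 59.5
[438.244  -6.78   65.556] 50.47419812911673
[[356.341 245.262]
 [355.919 263.115]] [[337.125 268.166]
 [319.735 271.63 ]]
```

View pics/v14.png

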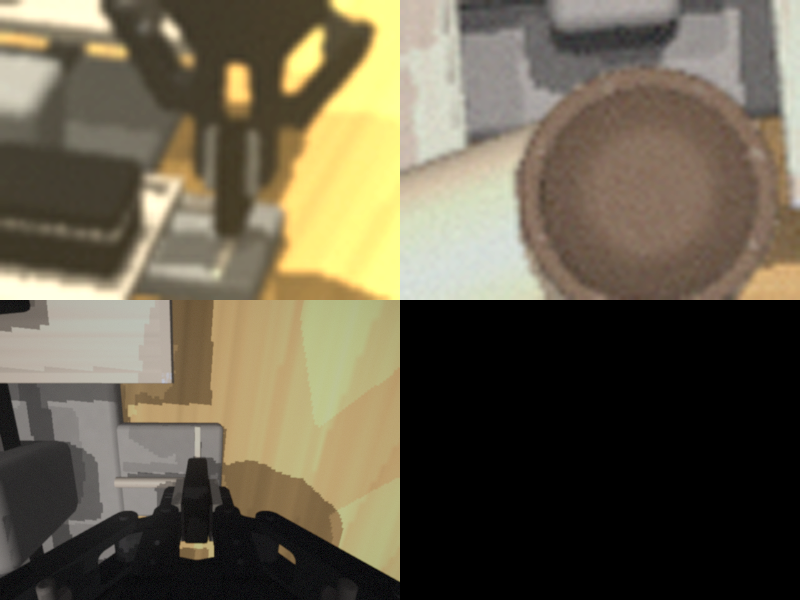

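The wrist view shows the tab centred over the white mark, with the tab at about x=196 and the mark at 198. I hold it there.

```bash
echo '0,0,0,0,0,0
0,0,0,0,0,0
0,0,0,0,0,0
0,0,0,0,0,0
0,0,0,0,0,0
0,0,0,0,0,0
0,0,0,0,0,0
0,0,0,0,0,0
0,0,0,0,0,0
0,0,0,0,0,0' > next.json && python3 jog.py next.json; echo '0,0,0,0,0,0
0,0,0,0,0,0
0,0,0,0,0,0
0,0,0,0,0,0
0,0,0,0,0,0
0,0,0,0,0,0
0,0,0,0,0,0
0,0,0,0,0,0
0,0,0,0,0,0
0,0,0,0,0,0' > next.json && python3 jog.py next.json;echo '0,0,0,0,0,0
0,0,0,0,0,0
0,0,0,0,0,0
0,0,0,0,0,0
0,0,0,0,0,0
0,0,0,0,0,0' > next.json && python3 jog.py next.json; python3 -c "
from h import *
s=arm.get_image('side');i0=cv2.imread('pics/side0.png');print([round(float(edgerow(i0,x,255,296)-edgerow(s,x,255,296)),2) for x in (245,255,265,275,285,295)])"
```

```text
clock: 41.35
position: [438.3, -6.8, 65.6]
ee_rot: [0.74, -0.673, 0.005, -0.006]
contact_force: [10.9, -1.9, -10.5]
gripper_width: 12.9
grasp_force: 59.5
clock: 42.35
position: [438.3, -6.8, 65.6]
ee_rot: [0.74, -0.673, 0.005, -0.006]
contact_force: [10.9, -2.5, -11.0]
gripper_width: 13.3
grasp_force: 59.5
clock: 42.95
position: [438.3, -6.8, 65.6]
ee_rot: [0.74, -0.673, 0.005, -0.006]
contact_force: [11.5, -2.5, -10.9]
gripper_width: 13.2
grasp_force: 59.5
[0.04, 0.01, 0.01, -0.01, -0.03, 0.14]
```

Still level after more than 2.5 s. I guide the slide home, then release and lift off.

```bash
echo '0,-6,0,0,0,0
0,-12,0,0,0,0
0,-18,0,0,0,0
0,-24,0,0,0,0
0,-30,0,0,0,0
0,-36,0,0,0,0
0,-42,0,0,0,0
0,-48,0,0,0,0
0,-52,0,0,0,0
-1,-55,0,0,0,0' > next.json && python3 jog.py next.json; echo '0,0,0,0,0,0
0,0,0,0,0,0
0,0,0,0,0,0' > next.json && python3 jog.py next.json 26; python3 -c "
from h import *
go(*bal(-72,0),65,5.3)"
```

```text
clock: 44.0
position: [488.4, -2.1, 65.4]
ee_rot: [0.739, -0.673, 0.002, -0.002]
contact_force: [-2.0, -2.2, 9.0]
gripper_width: 12.8
grasp_force: 62.7
clock: 44.3
position: [485.6, -2.7, 63.7]
ee_rot: [0.739, -0.674, 0.0, -0.0]
contact_force: [0.8, -0.4, 0.8]
gripper_width: 26.4
grasp_force: 0.0
-> [ 1.1 -3.6 -1.3] [-0.001  0.    -0.   ] ang now -174.7 j6 -0.24 dist 4.0 F [ 0.8 -0.4  0.8]
```

```bash
echo '0,-3,0,0,0,0
0,-3,-10,0,0,0
0,-3,-50,0,0,0
0,-3,-100,0,0,0
0,-3,-150,0,0,0
0,-3,-200,0,0,0
0,47,-200,0,0,0
0,90,-200,0,0,0
0,100,-200,0,0,0
0,100,-200,0,0,0' > next.json && python3 jog.py next.json; echo '0,0,0,0,0,0
0,0,0,0,0,0
0,0,0,0,0,0' > next.json && python3 jog.py next.json; python3 -c "
from h import *
s=arm.get_image('side');t=check();i0=cv2.imread('pics/side0.png');t0=cv2.imread('pics/top0.png')
cv2.imwrite('pics/fs.png',s);cv2.imwrite('pics/ft.png',t)
print([round(float(edgerow(i0,x,255,296)-edgerow(s,x,255,296)),2) for x in (245,255,265,275,285,295)])
print('tab side diff',cv2.absdiff(s[238:256,334:344],i0[238:256,334:344]).mean())
for n,(x,y) in dict(tab=(334,246),dauber=(470,300),wedge=(513,266),horn=(460,164),tree=(200,158),brush=(130,315),lock=(512,322)).items(): print(n,cv2.absdiff(t[y-12:y+12,x-12:x+12],t0[y-12:y+12,x-12:x+12]).mean().round(1))
print(cv2.absdiff(s[320:480],i0[320:480]).mean())"
```

```text
clock: 45.3
position: [385.0, -12.1, 264.5]
ee_rot: [0.739, -0.674, 0.001, -0.001]
contact_force: [0.4, -0.4, 0.3]
gripper_width: 26.0
grasp_force: 0.0
clock: 45.6
position: [387.0, -11.7, 263.1]
ee_rot: [0.739, -0.674, -0.0, 0.001]
contact_force: [-1.2, 0.2, -0.1]
gripper_width: 26.1
grasp_force: 0.0
A [ -16.1  -15.8 -774. ] B [ -16.3  -15.4 -733. ] T [ -15.2  -16.9 -742. ] w1 [ -15.6  -16.4 -218. ] w2 [ 0. -0. -3.] w3 [ -15.3  -16.1 -223. ] w4 [ -14.6  -16.5 -242. ] w5 [ -15.   -15.5 -221. ] 
[0.03, 0.01, 0.01, 0.01, -0.04, 0.12]
tab side diff 9.562962962962963
tab 9.0
dauber 2.9
wedge 2.6
horn 2.1
tree 2.4
brush 2.4
lock 6.6
14.249905598958334
```

```bash
python3 -c "
from h import *
t=cv2.imread('pics/ft.png');t0=cv2.imread('pics/top0.png');s=cv2.imread('pics/fs.png');s8=cv2.imread('pics/s7.png')
for a in(t0,t): print(dark(a,(334,247),8,45))
for a in (t0,t): print(a[238:256:2,334].max(1))
print(cv2.absdiff(s[236:258,332:346],s8[236:258,332:346]).mean())
for a in(t0,t): 
  h=cv2.inRange(cv2.cvtColor(a,cv2.COLOR_BGR2HSV)[300:345,490:535],(15,140,90),(30,255,255)); m=cv2.moments(h,True); print(m['m10']/m['m00'],m['m01']/m['m00'],m['m00'])"
```

```text
(334.0483870967742, 247.6451612903226, 124.0)
(333.24444444444447, 246.67777777777778, 90.0)
[124 128 125  25  34  34  14  47  62]
[127 129 127  31  35  33  48  84  95]
5.237012987012987
25.115869017632242 26.350125944584384 397.0
24.686893203883496 26.449029126213592 412.0
```

The tab's rear edge is on the same row as at the start, so the slide is home. The padlock and w2 are unmoved.

```bash
python3 -c "
from bench import arm
print(arm.job_done())"
```

```text
the job is handed in; nothing more can be done
None
```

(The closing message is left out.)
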